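# Clamp a firebrick in the sprung brick clamp

### The job

The firebrick lies loose in the brick clamp on the right of the bench. Draw the lock slide out of the toothed bar to free the parked jaw, slide the jaw up so that its spring pad pushes the brick square against the fence and is itself pressed in by 5 mm or more without bottoming, then push the lock slide fully home between two teeth so that the jaw goes on holding the brick when you let go. Do not crush the brick or disturb the things lying round the clamp.

Things in the scene. Friction and masses are not known exactly. Their poses are not given: they have to be found in the camera images.
- clamp_base: Grey cast base plate of the clamp, 335 x 200 x 10 mm, screwed to the bench. Origin on the bench top; the plate reaches x -160 to +175, y -100 to +100 mm. x points from the parked jaw to the fence along the slide, y across it towards the toothed bar, z up. Side rails 36 to 40 mm high stand at y = +/-69 to 83 mm; a cross bar 34 mm high at the rear.
- toothed_rail (a point): Point on top of the base's +y rail (base 0, 76, 36 mm). The steel toothed bar on this rail, 49 mm high, has 10 round-nosed teeth pointing to -y (tips at base y 69.5 mm), 12 mm apart, 4.5 mm thick, gaps 7.5 mm wide. It is screwed on through long slots: where its teeth lie along x differs by up to a tooth spacing and is not told: feel for a gap with the tongue.
- jaw (a joint): Travel of the jaw carriage along the base's +x, m: 0 parked at the rear stop, 0.115 at most. Steel block 50 (x) x 135 (y) mm between the rails, top 38 mm above the bench; parked, its middle is at x = -120, y = 0 mm of the base. About 10 N of friction; it stays where left, against the pad's spring too. With the lock home it moves only until the tongue meets a tooth.
- lock (a joint): Lock slide on the carriage, m: 0 fully home (its 5.5 mm thick, round-nosed tongue, on the carriage's middle in x, is 9.5 mm deep between teeth), growing as it is drawn towards the base's -y; clear of the teeth above 0.0095, 0.015 at its stop. About 3 N of friction, stays where left. The tongue enters a gap if under 1.5 mm off the gap's middle; else it stops on a tooth, at 0.005 to 0.0095.
- lock_grip (a point): Middle of the lock slide's black upright grip, 76 mm above the bench. The grip is 16 mm along the base's x and 26 mm along y, from 46 to 90 mm above the bench. It is part of the lock slide, which rides on the carriage: held by it, the lock slide can be drawn and the carriage moved. Keepers 53 mm high stand 42 mm either side of the carriage's middle in y. Axes as the base's.
- jaw_pad (a joint): How far the spring pad is pressed in, m: 0 fully out, 0.020 bottomed. The pad is a steel plate 100 mm wide, 14 to 56 mm above the bench, on two stems ahead of the carriage; it starts to give at about 4 N and takes 0.25 N more per mm, 9 N at the bottom.
- pad_face (a point): Middle of the spring pad's front face, 35 mm above the bench; with the pad fully out it is 57 mm ahead (base +x) of the carriage's middle and of the lock grip.
- fence: Steel angle, 126 mm wide and 60 mm high, bolted on the base at the far end. Origin at the foot of its face, in the middle, on top of the base plate; x, y, z as clamp_base's, the face looks to -x. It does not move, but stands at different places along the base from time to time.
- brick: Loose soft insulating firebrick (do not press it with over 30 N), 112 (x) x 113 (y) x 64 mm, about 0.4 kg, on the base plate between the pad and the fence, a little short of the fence and a little askew. Origin at the middle of its underside, x roughly towards the fence. Against the fence its origin is 56 mm from the fence's face.
- tweezers: Black steel tweezers, 161 x 22 x 7 mm, lying beside the clamp. To be left alone.
- ring_tin: Round aluminium tin, 76 mm across, 32 mm high, beside the clamp. To be left alone.
- charcoal: Charcoal lump, 51 x 59 x 35 mm, beside the clamp. To be left alone.
- scribe: Scribe, 132 mm long, beside the clamp. To be left alone.

How it is judged:
On the way, in this order (a step that is already met when the one before it is completed fails the run):
1. the lock slide is drawn clear of the toothed bar (value of joint lock above 0.0098 m), for 0.1 s.
2. the jaw has come up and its pad is pressed in on the brick (value of joint jaw_pad above 0.0035 m), for 0.1 s.
At the end, for the whole second after the job is handed in: The lock slide is home (within 2.5 mm), the spring pad is pressed in by 3 to 19.3 mm, the brick lies against the fence (gap under 2 mm, within 0.03 rad of square, pressed on it with more than 1.5 N) and is at rest (value of joint lock below 0.0025 m and value of joint jaw_pad between 0.003 and 0.0193 m and x of brick in the frame of fence above -0.058 m and angle between the x axis of brick and the x axis of fence, either way round below 0.03 rad and contact force between brick and fence above 1.5 N and linear speed of brick below 0.01 m/s); the robot touches nothing.
It fails at once if the soft brick is crushed against the fence (over 30 N) (contact force between brick and fence above 30 N).
It fails at once if something lying round the clamp is disturbed (moved over 30 mm) (distance of any of tweezers, ring_tin, charcoal, scribe from where it was at the start of the episode above 0.03 m).
It also fails if it takes over 58 s, if anything falls off the work surface, if the arm or the gripper's body presses on something with over 40 N, if the wrist force passes 120 N, or if a joint passes its speed limit or range.

### The arm

A 6-joint arm with a two-finger parallel gripper is mounted at the origin on a cart in front of the work surface, level with it; the furniture and walls round the work are solid. World frame = base frame: x ahead of the robot, y to its left, z up, the work surface at z = 0. Lengths are in m, angles in rad, forces in N, time in s.
With the tool pointing down it reaches from about 0.275 to 0.875 m from the base axis. Payload 12.5 kg.
Tool frame: the origin (TCP) lies on the centre line of the jaws, within the pads' length; the fingertips stand r.finger_overhang ahead of it and the grasp point (between the pads) lies 3 mm ahead of it (r.finger_overhang is the distance from the TCP to the fingertips, in m); z points along the fingers, y is the line along which they close (so a half turn about z gives the same grasp; the last joint's range is limited). The gripper opens to 85 mm and grips with 20 to 120 N. Pads are 22 mm wide; open, the fingers measure 114 mm over their backs; the gripper's body (76 mm by 85 mm) begins 54 mm behind the grasp point. The pads swing forward as they close: fully open they stand 13 mm farther back than shut.
Start: joints at [-1.274, 0.351, 1.652, -0, 1.139, -0.085], TCP at [0.205, -0.51, 0.253] pointing down, gripper open.
Joint ranges: [-2.75, 2.75], [-0.79, 2.1], [0.01, 2.65], [-1.57, 4.71], [0.07, 3.14], [-2.87, 2.87]. Speed limits (rad/s): [2.22, 2.22, 2.79, 3.14, 3.14, 3.14].

### API

Orientations are given as a unit quaternion [x, y, z, w].
In Python, from cell import r, optics gives the robot as it stands. The module is installed in compiled form; this text tells all that it offers. Calls block until the motion is done:
- r.move_to(position, orientation): joint-space move of the TCP to a pose.
- r.move_linear(position, rot=None, vel=0.15): straight line of the TCP; rot=None keeps the orientation; vel is the mean speed in m/s.
- r.set_joints(angles): joint-space move.
- r.set_gripper(opening, squeeze=None): opening from 0.0 (shut) to 1.0 (fully open); squeeze is the grip in N (None keeps the last); returns when the fingers have stopped.
- r.sleep(seconds).
- r.inverse_kinematics(position, orientation): joint angles nearest the present ones, or None.
- optics.get_image(name): name is "side" or "top" or "wrist"; returns a dict with "pixels" (400x640x3 uint8, red, green, blue), "depth" (400x640 float32, m along the optical axis (not along the pixel's ray), 0 where there is no reading), "fx", "fy", "cx", "cy" (pixels), "D" ([k1, k2, p1, p2, k3] as OpenCV has them; the pictures are not rectified), "camera_from_world" (4x4, takes a point from world to camera coordinates); the wrist camera has in their place "mount" (4x4, takes a point from camera to tool coordinates, whose origin is the TCP and whose axes are the flange's). Camera axes: x right, y down, z forward; pixel columns grow to the right and rows downward; lengths in m; the calibration is good to about 2 mm. A picture is of the moment at which its call begins: read the wrist's pose just before it.
A pose or a line that the arm cannot do raises r.PlanningError and nothing moves.
- r.hand_in(): hands the job in; it is judged then, once.
Readings, each from a call of its own:
- r.current_t(): time.
- r.current_q(): joint angles.
- r.current_qvel(): joint speeds.
- r.current_effort(): joint torques, N m.
- r.current_tool_pos(): TCP position.
- r.current_ee_rot(): TCP orientation.
- r.current_contact_force(): force on the tool from outside, world axes, zero at the start.
- r.current_torque(): the same for the moment, N m.
- r.current_opening(): opening from 0.0 (shut) to 1.0 (fully open).
- r.current_finger_force(): force on a finger pad.
Only numpy, scipy, OpenCV 4.12 (cv2) and the standard library are available. Lean on these libraries where they do the work, as an engineer would, in place of code of your own. Each camera call takes 0.05 s, during which the arm holds its last target. There are 200 camera calls.

## Working session

There is one attempt and no reset: what is moved stays moved. The work goes in short steps, each a Python script; the robot and the scene stay as the last script left them, time stands still between calls to the robot, and variables do not carry over. Pictures are saved under pics/ and viewed, at most 10 in all, crops included, and the job is handed in when it is done.

```bash
mkdir -p pics
python3 - <<'E'
from cell import r, optics
import cv2,numpy as np
print(r.finger_overhang, r.current_tool_pos(), r.current_ee_rot(), r.current_t())
for n in ("side","top"):
    d=optics.get_image(n); cv2.imwrite(f"pics/{n}0.png",d["pixels"][:,:,::-1])
    np.savez(f"{n}0.npz",**{k:np.array(v) for k,v in d.items()})
    print(n,d["fx"],d["cx"],d["D"],np.round(d["camera_from_world"],3).tolist())
E
```

```text
0.022 [ 0.20486735 -0.51009225  0.25274371] [ 9.81834632e-01  1.89737728e-01 -6.07900031e-05 -5.88836874e-04] 0.0
side 497.48401858431924 325.49796902407786 [-0.14392617  0.          0.          0.          0.        ] [[-0.992, -0.123, 0.006, 0.504], [-0.097, 0.745, -0.66, 0.316], [0.077, -0.655, -0.752, 0.735], [0.0, 0.0, 0.0, 1.0]]
top 406.03518129421377 320.2119085954454 [-0.0146576  0.         0.         0.         0.       ] [[-0.027, -1.0, 0.014, -0.267], [-0.998, 0.026, -0.063, 0.555], [0.062, -0.016, -0.998, 0.893], [0.0, 0.0, 0.0, 1.0]]
```

View pics/side0.png

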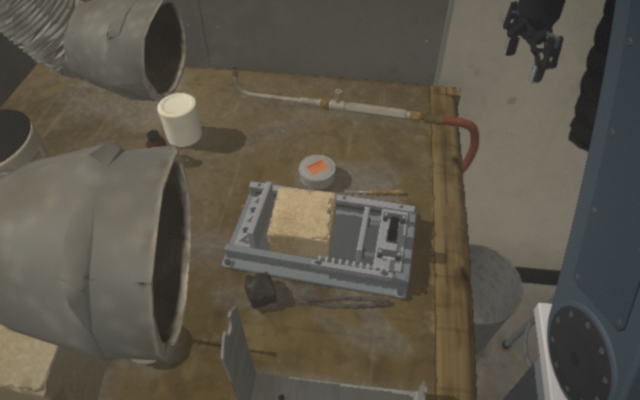

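View pics/top0.png

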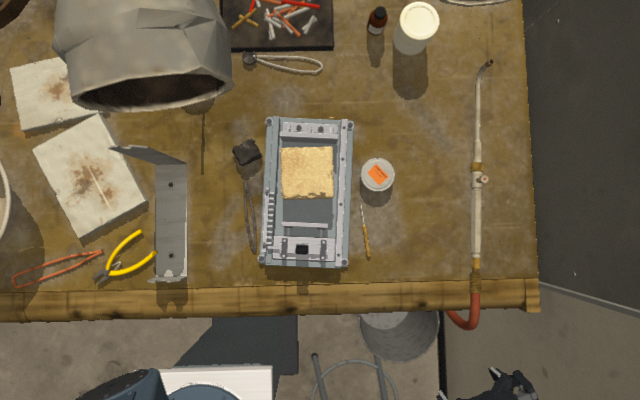

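The side view shows the clamp at about (230-415, 180-295). In the top view the jaw is near the robot, with the black grip at about (302,249), the brick at (307,172), the fence at (310,128) and the toothed bar on the left (x≈270). The charcoal and tweezers lie left of it, the tin and scribe right.

```bash
cat > h.py <<'E'
import numpy as np, cv2
def load(n): return dict(np.load(n))
def rays(d,uv):
    K=np.array([[d["fx"],0,d["cx"]],[0,d["fy"],d["cy"]],[0,0,1]],float)
    p=cv2.undistortPoints(np.float32(uv).reshape(-1,1,2),K,np.array(d["D"],float))[:,0]
    return np.c_[p,np.ones(len(p))]
def on_plane(d,uv,z):
    T=np.linalg.inv(d["camera_from_world"]); v=rays(d,uv)@T[:3,:3].T; o=T[:3,3]
    return o+v*((z-o[2])/v[:,2])[:,None]
def cloud(d):
    h,w=d["depth"].shape; u,v=np.meshgrid(np.arange(w),np.arange(h))
    c=rays(d,np.c_[u.ravel(),v.ravel()])*d["depth"].reshape(-1,1)
    T=np.linalg.inv(d["camera_from_world"]); return (c@T[:3,:3].T+T[:3,3]).reshape(h,w,3)
E
python3 - <<'E'
from h import *
d=load("top0.npz"); P=cloud(d); z=P[...,2]
roi=np.zeros(z.shape,bool); roi[105:280,255:362]=1; ok=roi&(d["depth"]>0)
print("bench z",np.median(P[200:240,380:420,2]))
for lo,hi,n in((.005,.2,"all"),(.028,.2,"rails+"),(.045,.058,"bar/pad/fence"),(.058,.072,"brick")):
    m=(ok&(z>lo)&(z<hi)).astype(np.uint8)
    c=max(cv2.findContours(m,cv2.RETR_EXTERNAL,cv2.CHAIN_APPROX_NONE)[0],key=cv2.contourArea)[:,0]
    w=P[c[:,1],c[:,0],:2]
    (a,b),s,ang=cv2.minAreaRect(np.float32(w*1000)); print(n,m.sum(),a,b,s,ang, w.min(0),w.max(0))
g=d["pixels"].max(2); m=(ok&(g<50)); m[:238]=0;m[260:]=0;m[:,:290]=0;m[:,315:]=0
v,u=np.nonzero(m);print("grip px",u.mean(),v.mean(),u.min(),u.max(),v.min(),v.max(),"z",np.percentile(z[m],[5,50,95]),np.median(P[m],0))
print(on_plane(d,[[u.mean(),v.mean()]],.088))
s=load("side0.npz"); g=s["pixels"].max(2); m=g<45; mm=np.zeros_like(m); mm[205:255,375:405]=m[205:255,375:405]
Q=cloud(s); mm&=(Q[...,2]>.045); v,u=np.nonzero(mm); print("side",len(u),u.mean(),v.mean(),np.median(Q[mm],0),Q[mm].min(0),Q[mm].max(0))
c=cv2.resize(d["pixels"][105:280,250:365],None,fx=5,fy=3.4*5/3.4,interpolation=cv2.INTER_CUBIC)[...,::-1]
cv2.imwrite("pics/topcrop.png",cv2.resize(d["pixels"][105:280,250:365],None,fx=3.4,fy=3.4,interpolation=cv2.INTER_CUBIC)[...,::-1])
E
```

```text
bench z 0.0010226839912521046
all 13197 546.064208984375 -249.24989318847656 (205.09146118164062, 340.586181640625) 85.43931579589844 [ 0.37343431 -0.36111889] [ 0.72022507 -0.1350611 ]
rails+ 7823 545.8888549804688 -247.28219604492188 (173.3614501953125, 329.6861267089844) 85.7447280883789 [ 0.37551981 -0.34476444] [ 0.7156795  -0.15222379]
bar/pad/fence 1215 422.6155090332031 -228.84043884277344 (127.68408203125, 40.991512298583984) 85.57260131835938 [ 0.39816953 -0.29227737] [ 0.44532598 -0.16516275]
brick 654 664.32568359375 -259.6880798339844 (124.54743194580078, 13.233301162719727) 85.4627685546875 [ 0.65407752 -0.32183507] [ 0.67416161 -0.19770969]
grip px 301.56043956043953 249.52747252747253 296 307 246 253 z [0.08521406 0.09048765 0.09306753] [ 0.42222953 -0.23926588  0.09048765]
[[ 0.42251774 -0.23852051  0.088     ]]
side 35 392.54285714285714 233.02857142857144 [ 0.41855905 -0.22374266  0.07105417] [ 0.41435115 -0.24249751  0.05538494] [ 0.42486975 -0.2200268   0.08807798]
```

View pics/topcrop.png

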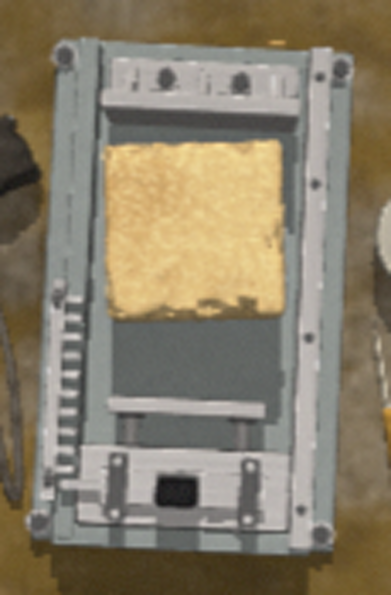

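The crop shows the plate leaning about 4.5° (far end to -y), the grip at crop (177,491) and the tongue at (80,492) next to the bar's near end. The brick is a little short of the fence (face edge at crop row ~110). Next I measure the fence and brick heights, and go to the grip.

Run:
```python
from h import *
d=load("top0.npz"); P=cloud(d)
yaw=np.radians(-4.45); R=np.array([[np.cos(yaw),-np.sin(yaw)],[np.sin(yaw),np.cos(yaw)]])
O=np.array([.546,-.2488])-R@[.0075,0]
B=P.copy(); B[...,:2]=(P[...,:2]-O)@R; B*=1000
# profile along base x for |y|<40
v,u=np.nonzero((abs(B[...,1])<45)&(B[...,0]>-160)&(B[...,0]<185)&(d["depth"]>0))
x=B[v,u,0]; z=B[v,u,2]
for lo in range(-160,184,6):
    s=(x>=lo)&(x<lo+6)
    if s.sum(): print(lo,"%.0f %.0f %.0f"%tuple(np.percentile(z[s],[10,50,90])),end=" | ")
def up(cx,cy): return [250+cx/3.4,105+cy/3.4]
def bx(cx,cy,h):
    p=on_plane(d,[up(cx,cy)],h/1000.)[0,:2]; return np.round((p-O)@R*1000,1)
print()
print("fence top front edge L/R",bx(103,108,70),bx(296,116,70))
print("brick far edge",bx(107,144,74),bx(282,142,74),"near",bx(107,318,74),bx(283,318,74))
print("pad front top",bx(110,397,56),bx(265,404,56),"grip",bx(177,486,90))
print("tongue",bx(80,491,45),bx(80,503,45),"teeth first/last",bx(72,298,49),bx(66,480,49))
```

```text
-160 33 35 37 | -154 33 35 37 | -148 32 35 37 | -142 37 39 41 | -136 38 40 53 | -130 40 48 53 | -124 47 50 92 | -118 47 50 91 | -112 46 50 86 | -106 37 40 53 | -100 38 40 52 | -94 10 28 39 | -88 9 12 34 | -82 9 11 33 | -76 9 12 38 | -70 56 57 59 | -64 10 55 59 | -58 9 11 13 | -52 9 11 13 | -46 9 11 13 | -40 9 11 13 | -34 9 11 13 | -28 9 11 13 | -22 9 11 13 | -16 9 12 63 | -10 11 64 74 | -4 67 73 76 | 2 72 74 77 | 8 73 75 77 | 14 74 75 77 | 20 73 75 77 | 26 73 75 77 | 32 74 75 77 | 38 73 75 77 | 44 73 75 77 | 50 73 75 77 | 56 73 75 77 | 62 73 75 77 | 68 73 75 77 | 74 73 75 77 | 80 73 75 77 | 86 73 75 77 | 92 69 73 76 | 98 65 72 76 | 104 11 12 14 | 110 10 11 13 | 116 11 35 70 | 122 69 71 73 | 128 69 71 73 | 134 47 50 53 | 140 19 22 40 | 146 19 22 29 | 152 19 21 27 | 158 18 20 22 | 164 10 12 14 | 170 9 11 13 | 176 -0 2 11 | 182 -2 1 3 | 
fence top front edge L/R [118.7  59.3] [120.1 -62.2]
brick far edge [95.4 55.1] [102.4 -54. ] near [-13.1  49. ] [ -7.6 -60. ]
pad front top [-62.1  45.8] [-61.6 -52. ] grip [-113.    -0.2]
tongue [-122.7   62.3] [-130.3   61.9] teeth first/last [-0.6 74. ] [-115.9   71.2]
```

Fence face is at base x≈119.5 and the pad front at -62, so touch should come at travel ≈70 mm and the target window is 75–86 mm. Next: approach, grasp and draw the lock.

```bash
cat >> h.py <<'E'
yaw=np.radians(-4.45); R=np.array([[np.cos(yaw),-np.sin(yaw)],[np.sin(yaw),np.cos(yaw)]])
O=np.array([.546,-.2488])-R@[.0075,0]
a=yaw+np.pi/2; Q=[np.cos(a/2),np.sin(a/2),0,0]
def W(x,y,z): return [*(O+R@[x/1000,y/1000]),z/1000]   # base mm -> world
def st(r,tag=""):
    p=r.current_tool_pos(); f=r.current_contact_force(); b=R.T@(np.array(p[:2])-O)*1000; fb=R.T@np.array(f[:2])
    print(tag,"t%.1f base %.1f %.1f z%.1f F %.1f %.1f %.1f open %.3f ff %.1f"%(r.current_t(),*b,p[2]*1000,*fb,f[2],r.current_opening(),np.max(r.current_finger_force())),flush=True)
    return b,fb
E
python3 - <<'E'
from h import *
from cell import r,optics
r.set_gripper(.6,40)
r.move_to(W(-119,0,180),Q); st(r,"above")
d=optics.get_image("wrist"); cv2.imwrite("pics/w0.png",d["pixels"][:,:,::-1])
d["camera_from_world"]=None
p=r.current_tool_pos();q=r.current_ee_rot()
from scipy.spatial.transform import Rotation as Ro
T=np.eye(4);T[:3,:3]=Ro.from_quat(q).as_matrix();T[:3,3]=p
d["camera_from_world"]=np.linalg.inv(T@np.array(d["mount"]))
np.savez("w0.npz",**{k:np.array(v) for k,v in d.items()})
E
```

```text
above t1.9 base -119.0 -0.9 z180.3 F 0.3 0.2 0.0 open 0.598 ff 0.0
```

View pics/w0.png

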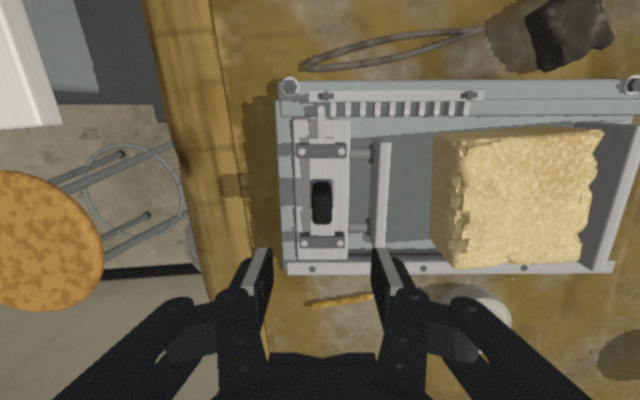

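The wrist view shows the grip at (321,202) centred between the fingers, teeth from col ~330 to 468 at row ~108, and the tongue at about (320,120). I'll compute the grip and tooth positions from it.

Run:
```python
from h import *
d=load("w0.npz"); 
g=cv2.cvtColor(d["pixels"],cv2.COLOR_RGB2GRAY)
m=g[175:230,305:340]<40; v,u=np.nonzero(m); print("grip px",u.min()+305,u.max()+305,v.min()+175,v.max()+175)
def bx(u,v,h):
    p=on_plane(d,[[u,v]],h/1000)[0]; return np.round(R.T@(p[:2]-O)*1000,1)
print("rail edge",bx(290,268,38),bx(610,266,38),"plate edge",bx(300,82,10),bx(620,82,10))
for row in(106,109,112): print(row,g[row,315:475].tolist())
x=[bx(u,109,49)[0] for u in(320,330,340,400,465)];print(x, bx(400,109,49))
Z=cloud(d)
print("grip top z",Z[195:200,318:324,2].mean(), bx(311,182,90),bx(331,182,90),bx(311,192,90),"keepers",bx(321,150,53),bx(321,240,53))
cv2.imwrite("pics/w0c.png",cv2.resize(d["pixels"][80:230,280:480],None,fx=4,fy=4,interpolation=cv2.INTER_CUBIC)[...,::-1])
```

```text
grip px 312 330 182 222
rail edge [-150.5  -78. ] [169.  -76.9] plate edge [-138.1   96.4] [152.4  95.9]
106 [103, 104, 111, 127, 151, 163, 167, 161, 149, 121, 105, 103, 102, 103, 113, 137, 165, 174, 175, 173, 165, 131, 106, 103, 106, 106, 109, 107, 102, 111, 148, 168, 172, 175, 170, 157, 125, 109, 102, 104, 108, 102, 105, 95, 107, 148, 168, 173, 172, 170, 155, 125, 108, 103, 106, 106, 102, 98, 88, 111, 156, 169, 173, 174, 170, 150, 120, 107, 104, 106, 103, 100, 91, 89, 114, 157, 169, 173, 170, 167, 148, 114, 108, 101, 101, 98, 91, 85, 90, 120, 161, 170, 172, 171, 165, 141, 113, 103, 102, 101, 92, 83, 83, 91, 123, 163, 171, 170, 173, 165, 136, 109, 102, 98, 95, 89, 81, 85, 94, 126, 162, 171, 172, 171, 162, 131, 106, 104, 100, 89, 81, 82, 79, 98, 137, 165, 172, 171, 170, 160, 124, 105, 99, 95, 82, 82, 81, 82, 106, 147, 167, 172, 170, 170, 166, 156, 152, 152, 150, 150]
109 [102, 105, 128, 170, 182, 184, 180, 181, 173, 155, 126, 102, 99, 105, 111, 139, 168, 173, 178, 177, 169, 133, 109, 104, 103, 109, 104, 104, 102, 112, 149, 170, 176, 176, 174, 158, 123, 107, 104, 102, 102, 103, 101, 9
[... 857 characters left out ...]
0, 184, 187, 190, 180, 147, 113, 104, 102, 102, 97, 97, 88, 98, 143, 178, 185, 185, 183, 174, 142, 106, 100, 101, 99, 99, 87, 87, 111, 162, 187, 192, 186, 184, 172, 131, 104, 103, 102, 100, 90, 81, 84, 115, 167, 187, 196, 190, 186, 162, 122, 103, 103, 98, 90, 79, 81, 84, 117, 167, 187, 194, 193, 180, 152, 116, 100, 94, 91, 83, 83, 82, 92, 126, 167, 182, 184, 188, 178, 140, 107, 97, 92, 84, 84, 83, 80, 100, 143, 174, 179, 179, 182, 173, 158, 148, 148, 147, 148, 147]
[np.float64(-119.9), np.float64(-111.8), np.float64(-103.8), np.float64(-55.5), np.float64(-3.1)] [-55.5  73.4]
grip top z 0.08915680040998811 [-126.4   23.7] [-111.9   23.6] [-126.5   16.1] keepers [-119.2   41.3] [-119.4  -40.3]
```

View pics/w0c.png

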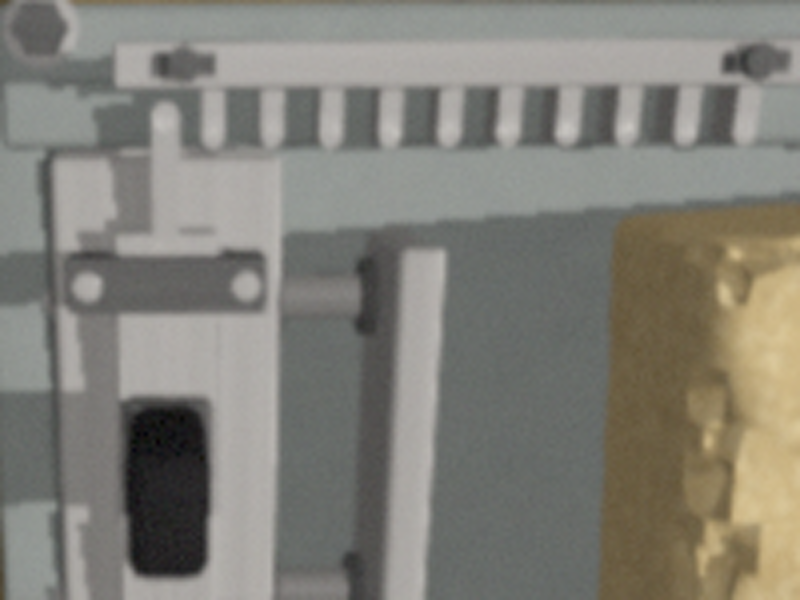

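Run:
```python
from h import *
d=load("w0.npz"); Z=cloud(d)
for v in (180,184,190,200,210,215,220,225): p=Z[v,321]; print(v,np.round(R.T@(p[:2]-O)*1000,1),round(p[2]*1000,1))
t=load("top0.npz");Z=cloud(t)
for v in (244,246,248,250,252,254): p=Z[v,301]; print(v,np.round(R.T@(p[:2]-O)*1000,1),round(p[2]*1000,1))
for u in range(293,312,2): p=Z[249,u]; print(u,np.round(R.T@(p[:2]-O)*1000,1),round(p[2]*1000,1))
```

```text
180 [-119.3   14.7] 48.3
184 [-119.3   14.2] 60.2
190 [-119.2   14.3] 78.4
200 [-119.2    9.9] 90.1
210 [-119.3    1.9] 89.7
215 [-119.3   -1.8] 90.5
220 [-119.3   -6. ] 89.9
225 [-119.4  -28.3] 46.4
244 [-107.8    3.5] 50.6
246 [-109.5    2.3] 85.4
248 [-113.2    1.9] 90.4
250 [-117.2    1.7] 90.3
252 [-121.1    1.4] 92.6
254 [-130.3    2.7] 38.2
293 [-119.5   20.2] 47.7
295 [-119.3   15.9] 48.6
297 [-115.7   10. ] 89.1
299 [-115.4    5.9] 90.6
301 [-115.     1.7] 92.5
303 [-115.    -2.3] 90.6
305 [-114.7   -6.4] 91.6
307 [-114.8  -10.4] 87.7
309 [-117.9  -14.2] 46.8
311 [-117.6  -18.5] 47.5
```

Grip confirmed at base (-119, ~+1), top at 90 mm. Grasp and draw the lock.

Run:
```python
from h import *
from cell import r,optics
r.move_linear(W(-119.2,1,82),Q,vel=.1); st(r,"down")
r.set_gripper(0,60); b0,_=st(r,"grasp")
for y in (-4,-8,-10,-12,-13):
    r.move_linear(W(b0[0],1+y,82),Q,vel=.04); st(r,f"draw{y}")
np.save("b0.npy",b0)
```

```text
down t3.0 base -118.9 0.8 z82.5 F -0.1 0.3 0.1 open 0.602 ff 0.0
grasp t3.5 base -119.0 0.9 z82.5 F -1.6 0.6 6.0 open 0.178 ff 59.1
draw-4 t3.7 base -118.9 -3.2 z82.4 F -2.3 0.2 6.8 open 0.175 ff 59.4
draw-8 t4.0 base -118.9 -7.3 z82.5 F -3.1 -0.2 6.3 open 0.176 ff 59.3
draw-10 t4.2 base -118.9 -9.1 z82.5 F -2.0 0.9 7.0 open 0.177 ff 59.4
draw-12 t4.5 base -118.9 -11.1 z82.5 F -1.2 0.9 6.4 open 0.179 ff 59.4
draw-13 t4.7 base -118.9 -12.0 z82.4 F -2.4 1.2 6.8 open 0.181 ff 59.4
```

Run:
```python
from h import *
from cell import r,optics
b0=np.load("b0.npy")
for y in (-14,-15,-15.6):
    r.move_linear(W(b0[0],1+y,82),Q,vel=.02); b,f=st(r,f"draw{y}")
    if f[1]>8: break
r.move_linear(W(b0[0],-12.5,82),Q,vel=.03); st(r)
for x in (5,20,40,56,60,63,66,68,70,72,74):
    r.move_linear(W(b0[0]+x,-12.5,82),Q,vel=.05); b,f=st(r,f"x{x}")
    if abs(f[0])>35 or abs(f[1])>15: break
d=optics.get_image("top"); cv2.imwrite("pics/top1.png",cv2.resize(d["pixels"][105:280,250:365],None,fx=3.4,fy=3.4,interpolation=cv2.INTER_CUBIC)[...,::-1])
np.savez("top1.npz",**{k:np.array(v) for k,v in d.items()})
```

```text
draw-14 t5.0 base -118.9 -13.0 z82.4 F -1.4 2.2 7.9 open 0.178 ff 59.4
draw-15 t5.2 base -118.9 -13.7 z82.4 F -1.6 4.3 7.1 open 0.176 ff 59.6
draw-15.6 t5.5 base -118.9 -13.8 z82.4 F -0.9 8.7 9.1 open 0.178 ff 59.8
 t5.7 base -118.9 -12.4 z82.4 F -2.0 3.1 6.5 open 0.174 ff 59.4
x5 t6.0 base -114.2 -12.4 z82.4 F -3.6 1.2 9.1 open 0.178 ff 59.8
x20 t6.4 base -99.2 -12.3 z82.4 F -3.9 2.1 8.2 open 0.177 ff 59.8
x40 t7.0 base -79.2 -12.3 z82.5 F -4.1 2.4 9.1 open 0.179 ff 59.8
x56 t7.4 base -63.4 -12.2 z82.4 F -4.5 3.8 10.5 open 0.173 ff 59.9
x60 t7.7 base -59.7 -12.2 z82.4 F -6.9 2.3 11.4 open 0.175 ff 60.1
x63 t7.9 base -56.9 -12.2 z82.4 F -9.3 2.5 11.5 open 0.176 ff 60.2
x66 t8.2 base -54.0 -12.2 z82.4 F -9.3 2.3 12.8 open 0.178 ff 60.2
x68 t8.4 base -52.1 -12.2 z82.4 F -9.3 1.6 11.7 open 0.173 ff 60.3
x70 t8.7 base -50.1 -12.2 z82.4 F -8.9 2.7 12.0 open 0.179 ff 60.3
x72 t8.9 base -48.3 -12.2 z82.4 F -10.9 2.2 13.2 open 0.178 ff 60.6
x74 t9.2 base -46.5 -12.2 z82.4 F -11.9 1.6 14.1 open 0.178 ff 60.5
```

View pics/top1.png

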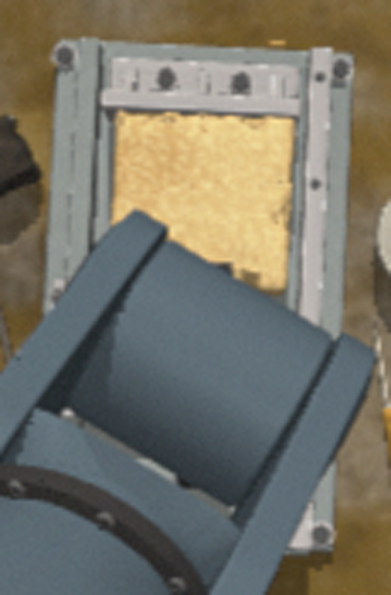

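The top view shows the brick up against the fence (far edge at crop row ~113) and roughly square. Next I move to the predicted gap (travel 75.7 mm) and look through the wrist camera.

```bash
cat >> h.py <<'E'
def wrist(r,optics,n):
    from scipy.spatial.transform import Rotation as Ro
    T=np.eye(4);T[:3,:3]=Ro.from_quat(r.current_ee_rot()).as_matrix();T[:3,3]=r.current_tool_pos()
    d=optics.get_image("wrist"); d["camera_from_world"]=np.linalg.inv(T@np.array(d["mount"]))
    np.savez(n+".npz",**{k:np.array(v) for k,v in d.items()}); cv2.imwrite(f"pics/{n}.png",d["pixels"][:,:,::-1])
E
python3 - <<'E'
from h import *
from cell import r,optics
r.move_linear(W(-118.9+76.0,-12.5,82),Q,vel=.03); st(r); wrist(r,optics,"w1")
E
```

```text
t9.5 base -44.5 -12.1 z82.4 F -13.1 1.9 14.8 open 0.176 ff 60.6
```

View pics/w1.png

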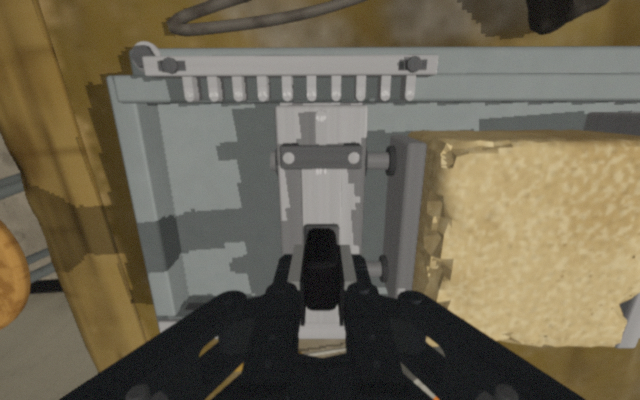

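The tongue (col ~321, row ~115) lies between teeth at cols 311 and 336, about 1 mm short of the gap's middle. I'll measure the tongue and tooth centres and the pad's stand-off.

Run:
```python
from h import *
d=load("w1.npz"); Z=cloud(d); g=cv2.cvtColor(d["pixels"],cv2.COLOR_RGB2GRAY)
print(g[97,300:350].tolist()); print(g[116,305:340].tolist()); print(g[120,305:340].tolist())
for row in (150,175,200):
  for u in range(360,450,4):
    p=Z[row,u]; print(u,np.round(R.T@(p[:2]-O)*1000,1)[0],round(p[2]*1000),end=" | ")
  print()
print("pad front",[np.round(R.T@(on_plane(d,[[u,v]],.056)[0][:2]-O)*1000,1).tolist() for u,v in((424,140),(421,175),(416,220))])
f=(117,294),
t=load("top1.npz"); B=cloud(t); b=(B[...,:2]-O)@R*1000; m=(B[...,2]>.069)&(b[...,0]>60)&(b[...,0]<119)&(abs(b[...,1])<64)
cnt=max(cv2.findContours(m.astype(np.uint8),0,1)[0],key=cv2.contourArea)[:,0]; q=b[cnt[:,1],cnt[:,0]]
for s in (q[:,1]>20,q[:,1]<-20): print("brick/fence ext",q[s].max(0),q[s].min(0))
```

```text
[90, 89, 88, 91, 89, 92, 107, 141, 153, 161, 159, 161, 159, 162, 161, 150, 117, 92, 91, 92, 91, 94, 89, 90, 90, 89, 91, 91, 93, 90, 94, 114, 148, 159, 162, 162, 161, 162, 160, 154, 128, 101, 89, 92, 91, 90, 87, 91, 90, 88]
[114, 112, 112, 110, 107, 110, 113, 110, 112, 117, 138, 166, 180, 175, 171, 170, 179, 177, 179, 179, 176, 166, 162, 161, 161, 161, 158, 156, 161, 159, 160, 157, 157, 156, 156]
[113, 113, 113, 111, 111, 110, 112, 111, 111, 118, 134, 154, 166, 176, 171, 174, 181, 178, 174, 164, 160, 158, 159, 159, 159, 158, 156, 157, 157, 160, 159, 159, 155, 157, 159]
360 -25.1 52 | 364 -21.1 37 | 368 -14.7 10 | 372 -12.3 11 | 376 -9.6 10 | 380 -7.0 10 | 384 -4.2 9 | 388 -6.0 29 | 392 -4.5 32 | 396 -2.7 34 | 400 -2.8 43 | 404 -2.5 50 | 408 -2.0 55 | 412 0.3 54 | 416 2.0 55 | 420 3.7 56 | 424 5.9 55 | 428 8.0 55 | 432 8.0 60 | 436 9.2 62 | 440 9.6 66 | 444 11.1 67 | 448 12.9 67 | 
360 -22.9 39 | 364 -20.4 37 | 368 -14.0 10 | 372 -11.3 10 | 376 -8.6 10 | 380 -6.0 10 | 384 -3.5 10 | 388 -5.6 31 | 392 -3.5 33 | 396 -2.6 38 | 400 -2.6 47 | 404 -2.7 55 | 408 -1.0 56 | 412 0.8 57 | 416 2.9 56 | 420 5.0 56 | 424 8.1 53 | 428 8.1 59 | 432 8.1 64 | 436 7.9 69 | 440 9.2 70 | 444 10.0 73 | 448 11.8 73 | 
360 -22.1 37 | 364 -15.9 11 | 368 -13.2 10 | 372 -10.5 10 | 376 -7.7 10 | 380 -4.9 9 | 384 -2.1 9 | 388 -2.5 23 | 392 -2.5 33 | 396 -2.5 42 | 400 -2.2 49 | 404 -1.6 55 | 408 0.2 56 | 412 2.3 56 | 416 4.2 56 | 420 6.4 56 | 424 8.5 56 | 428 8.2 62 | 432 10.3 62 | 436 11.8 63 | 440 10.6 71 | 444 11.3 73 | 448 13.2 73 | 
pad front [[5.2, 49.9], [5.5, 32.6], [5.4, 8.4]]
brick/fence ext [117.37586943  51.08937127] [60.2616764  20.19802688]
brick/fence ext [118.87635252 -20.03819538] [ 60.1253391  -61.13120307]
```

Pad stand-off is about 52.5 mm, so the pad is pressed ≈4.5 mm. The gap's middle is 1.4 mm further, giving ≈6 mm pressed (the next gap would be ≈18 mm, too near the bottom). Go there and feel in.

Run:
```python
from h import *
from cell import r,optics
goal=-42.8; cx=goal+1.6
for i in range(3):
    r.move_linear(W(cx,-12.5,82),Q,vel=.03); b,f=st(r,"x"); 
    if abs(b[0]-goal)<.25: break
    cx+=goal-b[0]
for y in (-9,-7,-5,-3,-1,0.5,1.5):
    r.move_linear(W(cx,y,82),Q,vel=.03); b,f=st(r,f"in{y}")
    if f[1]<-10: print("stopped"); break
print(cx)
```

```text
x t9.8 base -42.9 -12.1 z82.4 F -13.0 2.4 15.9 open 0.176 ff 60.6
in-9 t10.0 base -42.9 -8.8 z82.4 F -14.0 0.6 15.0 open 0.181 ff 60.5
in-7 t10.3 base -42.9 -7.0 z82.4 F -13.6 -0.7 13.1 open 0.176 ff 60.4
in-5 t10.5 base -42.9 -5.0 z82.4 F -13.8 -0.4 14.6 open 0.176 ff 60.4
in-3 t10.8 base -42.9 -3.0 z82.4 F -13.1 -1.8 14.6 open 0.175 ff 60.4
in-1 t11.0 base -42.9 -1.0 z82.4 F -13.8 -0.8 14.3 open 0.177 ff 60.4
in0.5 t11.3 base -42.9 0.4 z82.4 F -14.3 -1.1 14.8 open 0.174 ff 60.4
in1.5 t11.5 base -43.0 1.4 z82.4 F -13.9 -2.0 14.2 open 0.174 ff 60.4
-41.199999999999996
```

It entered the gap cleanly. Push until the home stop is felt, then check the fit in x.

Run:
```python
from h import *
from cell import r,optics
cx=-41.2
for y in (2,2.5,3,3.5,4):
    r.move_linear(W(cx,y,82),Q,vel=.02); b,f=st(r,f"in{y}")
    if f[1]<-12: print("home"); break
```

```text
in2 t11.8 base -42.9 1.8 z82.4 F -14.6 -2.4 13.8 open 0.173 ff 60.4
in2.5 t12.0 base -42.9 1.9 z82.4 F -14.5 -5.6 13.5 open 0.181 ff 60.3
in3 t12.3 base -42.9 2.0 z82.4 F -14.1 -8.7 12.4 open 0.176 ff 60.2
in3.5 t12.5 base -42.8 2.1 z82.4 F -14.2 -11.9 10.8 open 0.178 ff 60.1
in4 t12.8 base -42.7 2.2 z82.4 F -14.1 -14.8 9.3 open 0.174 ff 59.9
home
```

The lock is home: stop felt at y≈2.0, 15.7 mm from the outer stop. Unload, release, retreat and verify.

Run:
```python
from h import *
from cell import r,optics
r.move_linear(W(-42.3,2.0,82),Q,vel=.02); st(r,"unload")
r.set_gripper(.5,20); st(r,"open")
r.move_linear(W(-42.8,1.8,180),Q,vel=.1); st(r,"up"); wrist(r,optics,"w2")
d=load("w2.npz"); Z=cloud(d); b=(Z[...,:2]-O)@R*1000; z=Z[...,2]*1000
gm=(z>86)&(z<94)&(abs(b[...,1])<20)&(abs(b[...,0]+43)<15); print("grip top",b[gm].min(0),b[gm].max(0))
pm=(z>53)&(z<58)&(abs(b[...,1])<40)&(b[...,0]>-15)&(b[...,0]<25); print("pad top x",np.percentile(b[pm][:,0],[2,98]))
```

```text
unload t13.1 base -42.9 1.5 z82.5 F -7.8 -2.9 8.9 open 0.176 ff 59.8
open t13.4 base -42.2 2.1 z81.9 F -0.1 -0.2 -0.0 open 0.500 ff 0.0
up t14.6 base -43.1 1.9 z179.4 F -1.0 -0.3 0.3 open 0.498 ff 0.0
grip top [-51.05090909  -9.95403912] [-35.08809108  15.25300507]
pad top x [-2.50099149  8.59724697]
```

View pics/w2.png

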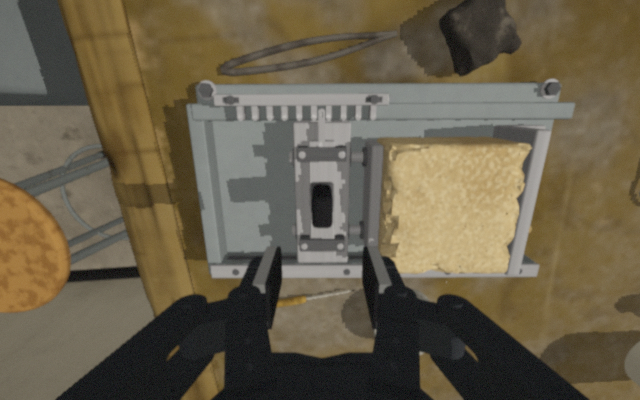

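The wrist view shows the tongue home between two teeth at (322,112), the pad at col ~378 flat on the brick, and the brick flush and square on the fence (edge cols 515–525). The things around it are untouched. The pad measures ≈5.6 mm pressed.

Run:
```python
from cell import r
print(r.hand_in(), r.current_t())
```

```text
the job is handed in; nothing more can be done
the job is handed in; nothing more can be done
```

I handed the job in, before seeing any verdict, with the lock slide fully home between two teeth, the spring pad pressed in by about 5.6 mm, and the brick flush and square on the fence with the gripper clear.

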